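Set out the sample food parcel at the pantry packing table

ROBOT

A 6-joint arm with a two-finger parallel gripper is mounted at the origin on the work surface. World frame = base frame: x ahead of the robot, y to its left, z up, the work surface at z = 0. Lengths are in mm, angles in rad, forces in N, time in s.
With the tool pointing down it reaches from about 300 to 1000 mm from the base axis. Payload 5.1 kg.
Tool frame: the origin (TCP) lies at the very end of the fingers, on their centre line; the grasp point (between the pads) lies robot.pinch_z behind it (robot.pinch_z is the distance from the TCP to the grasp point, in mm); z points along the fingers, y is the line along which they close (so a half turn about z gives the same grasp; the last joint's range is limited). The gripper opens to 95 mm and grips with 3 to 60 N. Pads are 20 mm wide; open, the fingers measure 119 mm over their backs; the gripper's body (75 mm by 180 mm) begins 59 mm behind the grasp point.
Start: joints at [-1.347, 0.124, 1.65, -0, 1.367, -0.083], TCP at [196.274, -619.646, 214.656] pointing down, gripper open.
Joint ranges: [-2.61, 2.61], [-1.02, 2.33], [0.03, 2.71], [-1.35, 4.49], [0.32, 2.68], [-2.91, 2.91]. Speed limits (rad/s): [2.57, 2.57, 3.14, 3.14, 3.14, 3.14].

INTERFACE

Orientations are given as a unit quaternion [w, x, y, z].
In Python, from rig import robot, eyes, job gives the robot as it stands.
- The arm moves only by the shell command python3 -m handwheel 'ROWS' [FORCE]. ROWS is JSON, a list that holds one entry, the list of rows, each a list of 5 numbers: the shift along the tool's x, y, z in cm, then the turn about the tool's z in degrees, then the closure in counts, from 0 (fully open) to 255 (shut). A call has 1 to 12 rows; each row is the pose to reach, as a shift and turn from the pose commanded when the call began, along the tool's axes at that moment; what a row does not reach only later rows make up. A row lasts 1/12 s, in which the tool goes at most 41.7 mm and 7.16 degrees, less where a joint would pass 70% of its speed; a pose out of reach is approached as far as the arm can. A call with a gripper value outside its range is refused whole. The fingers move at their own pace and stop on an object; FORCE is the grip in N (left out, the last holds). Time passes only in rows, so rows that repeat a pose let the fingers close. It gives the time, the measured TCP pose, the force, the opening and the grip force at its end, in the units of the state.
- robot.read_state(): the state, without advancing time (a new reading comes with each control period).
- eyes.grab_frame(name): name is "scene" or "top"; returns the picture (384x512x3 uint8, blue, green, red); there is no depth.
- eyes.camera_info(name): a dict with "mtx" (3x3 intrinsics, pixels), "R" (3x3) and "t" (3): a world point X has camera coordinates R X + t. Camera axes: x right, y down, z forward; pixel columns grow to the right and rows downward; lengths in mm; the calibration is good to about 2 mm. A picture is of the moment at which its call begins. camera_info takes no time and is no camera call.
- job.finish_job(): hands the job in; it is judged then, once.
The state is a dict: "t": time; "joint_pos": joint angles; "joint_vel": joint speeds; "effort": joint torques, N m; "tcp_pos": TCP position; "orientation": TCP orientation; "wrist_force": force on the tool from outside, world axes, zero at the start; "torque": the same for the moment, N m; "opening": finger opening in mm; "finger_force": force on a finger pad.
Only numpy, scipy, OpenCV 4.12 (cv2) and the standard library are available. Lean on these libraries where they do the work, as an engineer would, in place of code of your own. Each camera call takes 0.05 s, during which the arm holds its last target. There are 200 camera calls.

TASK

Set out the sample parcel on the green mat: the peanut-butter jar centred on the orange card, the tuna can centred on the white card with the small tomato-paste tin centred on top of it, and the blue tea carton midway between the two cards with a wide face squarely towards the mat's front edge (the white line). Stand the mustard bottle directly behind the tea carton, towards the mat's back edge, with a gap of about 3 cm between them. Everything stands upright and let go; leave the honey jar and the purple soup can where they are.

Things in the scene. Friction and masses are not known exactly. Their poses are not given: they have to be found in the camera images.
- peanut_jar: Peanut-butter jar, loose: brown with a cream label and a flat red lid; round, 66 mm in diameter (lid 64 mm), 95 mm tall, about 400 g. Stands upright at the start. Origin at the centre of its underside, z axis up. 
- tuna_can: Low tuna can, loose: steel with a green label and green top; round, 66 mm in diameter, 50 mm tall, flat top, about 200 g. Stands upright at the start. Origin at the centre of its underside, z axis up. 
- paste_tin: Small tomato-paste tin, loose: steel with a red label and bare silvery top; round, 54 mm in diameter, 55 mm tall, about 160 g. Stands upright at the start. Origin at the centre of its underside, z axis up. 
- tea_carton: Blue tea carton, loose, rigid: a box 38 mm thick (along its x), 75 mm wide (along its y), 95 mm tall, with a white panel on each 75 mm wide face and a white strip on top; about 150 g. Stands upright at the start, its x axis within about 0.5 rad of world x. Front and back look alike. Origin at the centre of its underside, z axis up. 
- mustard: Mustard bottle, loose: yellow round body 48 mm in diameter and 70 mm tall with a black cap 36 mm in diameter above it, 85 mm tall in all, about 180 g. Stands upright at the start. Origin at the centre of its underside, z axis up. 
- honey_jar: Honey jar, a bystander to leave alone: amber with a cream label and a brass-coloured lid; round, 60 mm in diameter, 90 mm tall. Stands loose among the other groceries. Origin at the centre of its underside, z axis up. 
- soup_can: Soup can, a bystander to leave alone: steel with a purple label and purple top; round, 66 mm in diameter, 95 mm tall. Stands loose among the groceries; all seven stand at the start about 110 mm apart on a fixed brown board, 6 mm thick, on the other side from the mat. Origin at the centre of its underside, z axis up. 
- orange_card: Orange price card, fixed flat on the green mat: 90 x 90 mm, 2 mm thick. Origin at the centre of its underside, which lies on the mat; its x and y axes lie along the mat's.
- white_card: White price card, fixed flat on the green mat: 90 x 90 mm, 2 mm thick. Origin at the centre of its underside, which lies on the mat; its x and y axes lie along the mat's. The centres of the two cards are 200 mm apart along the mat's y; either card may be the left one.
- mat: Green layout mat, fixed on the table to the left or right: 260 mm (x) by 320 mm (y), 4 mm thick, a white line along its front edge, nearest the robot. Origin on its underside, exactly midway between the two cards' centres, 20 mm in front of the mat's own centre. Its x axis points to the back edge, away from the robot (within 0.2 rad of world x), y to the robot's left, z up.
Mind the look-alikes: they are no part of the job. What is shaped like the tea_carton but pink is not meant.

How it is judged:
By the outcome, as a careful person would: the job done as asked, in the order asked, and still so for the second after the job is handed in, with the robot touching nothing.
It also fails if it takes over 125 s, if anything falls off the work surface, if the arm or the gripper's body presses on something with over 40 N, if the wrist force passes 120 N, or if a joint passes its speed limit or range.

## Working session

There is one attempt and no reset: what is moved stays moved. The work goes in short steps, Python scripts to look and compute and a shell command to move; the robot and the scene stay as the last step left them, time stands still between calls to the robot, and variables do not carry over. Pictures are saved under pics/ and viewed, at most 14 in all, crops included, and the job is handed in when it is done.

```bash
mkdir -p pics; ls; python3 - <<'E'
from rig import robot,eyes
import cv2
print(robot.read_state(), robot.pinch_z)
for n in("scene","top"):
    cv2.imwrite(f"pics/{n}0.png",cv2.resize(eyes.grab_frame(n),(800,600),interpolation=cv2.INTER_CUBIC)); c=eyes.camera_info(n); print(n,c)
E
```

```text
pics
{'t': 0.0, 'joint_pos': array([-1.34660941e+00,  1.24495341e-01,  1.65165685e+00,  1.43249733e-05,
        1.36748795e+00, -8.26111732e-02]), 'joint_vel': array([-0.00092607, -0.0013502 , -0.00155923, -0.00018369, -0.00063318,
       -0.00079119]), 'effort': array([-1.78410774e-04, -4.17606103e+01, -3.59935892e+01,  7.75134098e-02,
        4.91748098e-02, -1.49992411e-04]), 'tcp_pos': array([ 196.13295913, -619.03819534,  213.4035003 ]), 'orientation': array([-1.02167863e-03,  9.88257124e-01,  1.52796622e-01, -6.54124055e-05]), 'wrist_force': array([ 0.25802598,  0.40742158, -0.41825678]), 'torque': array([ 0.02382493, -0.05711896,  0.01977792]), 'finger_force': 0.0, 'opening': 95.35652148500094} 18.8
scene {'mtx': array([[357.61487637,   0.        , 253.92113031],
       [  0.        , 357.61487637, 190.33284053],
       [  0.        ,   0.        ,   1.        ]]), 'R': array([[ 0.79382158,  0.60813933,  0.00372251],
       [ 0.49882478, -0.64760437, -0.57600557],
       [-0.34788093,  0.45910253, -0.81743729]]), 't': array([-344.60311057, -186.83870666, 1166.87319255])}
top {'mtx': array([[355.03614986,   0.        , 256.41004488],
       [  0.        , 355.03614986, 191.53734931],
       [  0.        ,   0.        ,   1.        ]]), 'R': array([[-0.00614769, -0.99963583, -0.02627585],
       [-0.9978095 ,  0.00786299, -0.06568388],
       [ 0.06586657,  0.02581448, -0.99749446]]), 't': array([ 35.11777333, 404.60514458, 988.88239985])}
```

View pics/scene0.png

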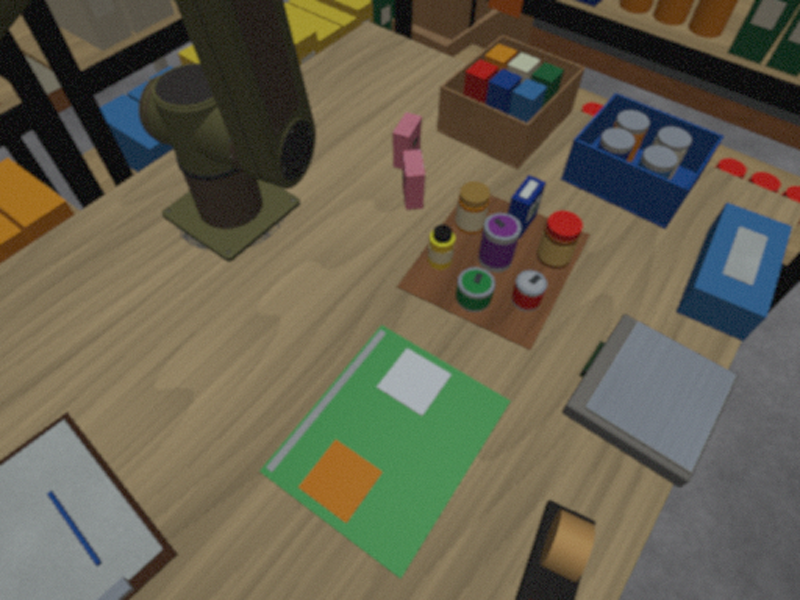

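View pics/top0.png

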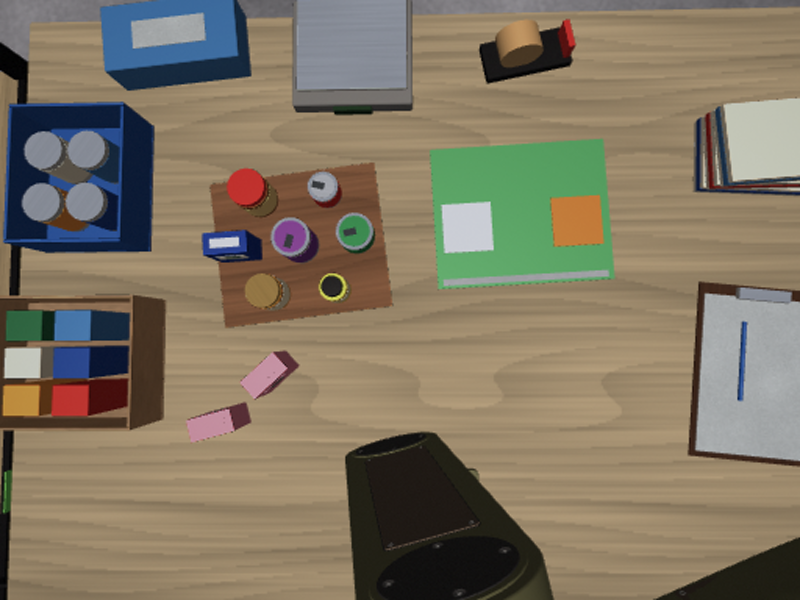

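The scene view shows the board with seven groceries and the mat to its right. In the top view (800x600 pixels):

| Item | Position |
|---|---|
| Peanut jar | (246,188) |
| Paste tin | (323,186) |
| Tuna can | (354,231) |
| Soup can | (290,238) |
| Tea carton | (228,244) |
| Honey jar | (263,291) |
| Mustard | (333,287) |
| White card | (468,227) |
| Orange card | (577,220) |

I'll refine these on enlarged crops.

```bash
cat > h.py <<'E'
import numpy as np,cv2
from rig import robot,eyes
def ray(n,u,v,z):
    c=eyes.camera_info(n);R,t=np.array(c["R"]),np.array(c["t"])
    d=R.T@np.linalg.inv(c["mtx"])@[u,v,1];o=-R.T@t
    return (o+d*(z-o[2])/d[2])[:2]
def proj(n,X):
    c=eyes.camera_info(n);p=c["mtx"]@(np.array(c["R"])@np.array(X,float)+c["t"]);return p[:2]/p[2]
def blob(im,near,lo,hi,box=22):
    "centroid/contour of HSV blob nearest a native pixel"
    hsv=cv2.cvtColor(im,cv2.COLOR_BGR2HSV)
    m=cv2.inRange(hsv,np.array(lo),np.array(hi)); 
    n,l,s,c=cv2.connectedComponentsWithStats(m)
    k=min((i for i in range(1,n) if s[i,4]>25),key=lambda i:np.hypot(*(c[i]-near)))
    return c[k],s[k],(l==k).astype(np.uint8)
E
python3 - <<'E'
from h import *
im=eyes.grab_frame("top");cv2.imwrite("pics/raw_top.png",im)
hsv=cv2.cvtColor(im,cv2.COLOR_BGR2HSV)
for nm,(u,v) in dict(pj=(246,188),paste=(323,180),tuna=(365,220),soup=(290,230),tea=(228,244),teablue=(228,234),honey=(263,291),must=(333,287),mustring=(322,297),white=(468,227),orange=(577,220),mat=(520,170),board=(340,260)).items():
    print(nm,hsv[int(v*.64),int(u*.64)])
a=im[100:212,128:255];cv2.imwrite("pics/c1.png",cv2.resize(a,None,fx=6,fy=5.3*6/5.3*0.88,interpolation=cv2.INTER_CUBIC) if 0 else cv2.resize(a,None,fx=5,fy=5,interpolation=cv2.INTER_CUBIC))
E
```

```text
pj [  1 195 192]
paste [113  14 170]
tuna [ 75  72 139]
soup [145 136 143]
tea [111  12 212]
teablue [113 187 138]
honey [ 19 137 143]
must [10 19 41]
mustring [ 14 136 135]
white [112  13 213]
orange [ 14 179 195]
mat [ 64 115 160]
board [ 11 136 105]
```

View pics/c1.png

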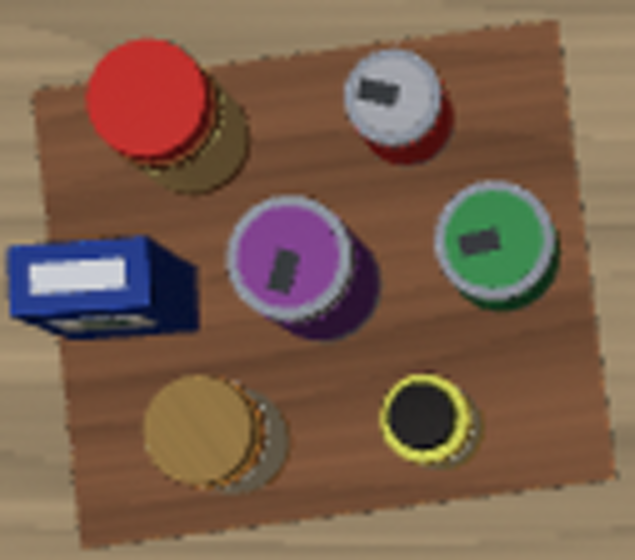

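Crop readings in crop pixels: peanut lid (148,99), paste top (393,97), tuna top (495,241), mustard cap (423,414), soup (290,259) and honey (199,431). The tea top corners are (8,247), (146,237), (150,305) and (14,318).

```bash
python3 - <<'E'
from h import *
f=lambda p:(128+(p[0]+.5)/5-.5,100+(p[1]+.5)/5-.5)
for n,p,z,r in [("peanut",(148,99),101,59),("paste",(393,97),61,48),("tuna",(495,241),56,59),("must",(423,414),91,37),("ring",(427,420),76,46),("soup",(290,259),101,61),("honey",(199,431),96,55)]:
    c=ray("top",*f(p),z);e=ray("top",*f((p[0]+r,p[1])),z);print(n,c.round(1),"diam",(2*np.hypot(*(c-e))).round(1))
t=np.array([ray("top",*f(p),101) for p in [(8,247),(146,237),(150,305),(14,318)]])
print("tea",t.mean(0).round(1),np.hypot(*np.diff(t,axis=0).T).round(1), cv2.minAreaRect(t.astype(np.float32)))
d=t[0]+t[3]-t[1]-t[2]; print("y axis ang",np.arctan2(-d[0],d[1])) 
im=cv2.imread("pics/raw_top.png")
for n,near,lo,hi,z in [("orange",(369,141),(8,140,130),(20,255,255),6),("white",(299,145),(95,0,180),(125,40,255),6),("mat",(333,133),(50,80,90),(80,255,255),4)]:
    c,s,m=blob(im,near,lo,hi); cn,_=cv2.findContours(m,0,2); h=cv2.convexHull(max(cn,key=cv2.contourArea))[:,0]
    w=np.array([ray("top",*p,z) for p in h.astype(float)],np.float32); print(n,ray("top",*c,z).round(1),s,cv2.minAreaRect(w))
    # same from scene
im=eyes.grab_frame("scene")
for n,near,lo,hi,z in [("orange",(218,308),(5,140,80),(20,255,255),6),("white",(265,244),(90,0,120),(130,50,255),6)]:
    c,s,m=blob(im,near,lo,hi); print("scene",n,c,s,ray("scene",*c,z).round(1))
E
```

```text
peanut [591.4 290.1] diam 62.6
paste [601.8 167.3] diam 52.7
tuna [522.5 111.9] diam 64.6
must [424.6 146. ] diam 38.9
ring [422.8 146.1] diam 49.1
soup [505.6 214.3] diam 64.0
honey [416.3 262.6] diam 57.8
tea [497.4 325.1] [73.  36.  71.9] ((497.2984313964844, 325.375244140625), (37.74451446533203, 73.0343246459961), 4.063175201416016)
y axis ang 0.07328284286068798
orange [ 547.6 -288.8] [352 125  34  33 973] ((547.647216796875, -288.57470703125), (89.08114624023438, 88.96961212158203), 2.7032957077026367)
white [537.5 -89.5] [283 129  33  33 938] ((537.5994262695312, -89.57110595703125), (88.00789642333984, 87.73302459716797), 2.918062686920166)
mat [ 573.6 -188.1] [ 275   89  118   96 7498] ((562.3541259765625, -187.9153594970703), (259.5914001464844, 319.72381591796875), 2.903578281402588)
scene orange [217.53900211 307.19044273] [ 192  282   52   52 1423] [ 550.5 -291.9]
scene white [264.77066116 243.82231405] [242 225  45  40 968] [540.6 -92.6]
```

The cards are 199.6 mm apart with mat yaw about 0.05 rad, and all the sizes match. I'll write a helper that converts world targets into shifts in tool axes.

```bash
cat > go.py <<'E'
import sys,numpy as np
from rig import robot
# go.py x y z yaw : shift (cm) & turn (deg) from current measured pose
s=robot.read_state();w,a,b,c=s["orientation"];yaw=2*np.arctan2(b,a);p=np.array(s["tcp_pos"])
R=np.array([[np.cos(yaw),np.sin(yaw),0],[np.sin(yaw),-np.cos(yaw),0],[0,0,-1]])
print("t",round(s["t"],2),"pos",p.round(1),"yaw",round(yaw,4),"F",np.round(s["wrist_force"],1),"open",round(s["opening"],1),"grip",round(float(s["finger_force"]),1))
A=list(map(float,sys.argv[1:]))
for i in range(0,len(A),4):
    print("shift cm",(R.T@(np.array(A[i:i+3])-p)/10).round(2),"turn",np.degrees((yaw-A[i+3]+np.pi)%(2*np.pi)-np.pi).round(2))
E
python3 go.py 591.4 290.1 200 1.62; python3 go.py 591.4 290.1 45 1.62
```

```text
t 0.2 pos [ 196.2 -619.3  213.9] yaw 0.3067 F [-0.1 -0.1 -0.4] open 95.1 grip 0.0
shift cm [ 65.14 -74.76   1.39] turn -75.24
t 0.2 pos [ 196.2 -619.3  213.9] yaw 0.3067 F [-0.1 -0.1 -0.4] open 95.1 grip 0.0
shift cm [ 65.14 -74.76  16.89] turn -75.24
```

```bash
python3 -m handwheel '[[[1,-1.2,0,-2,0],[3,-3.5,0,-6,0],[5.5,-6.3,0,-12,0],[8,-9.2,0,-18,0],[10.5,-12,0,-24,0],[13,-15,0,-30,0],[15.6,-18,0,-36,0],[18.2,-21,0,-42,0],[20.8,-24,0,-48,0],[23.4,-27,0,-54,0],[26,-30,0,-60,0],[28.6,-33,0,-66,0]]]' 25 | tail -c 600; python3 go.py 591.4 290.1 200 1.62
```

```text
t: 1.2
tcp_pos: [369.4, -216.8, 214.6]
orientation: [0.0, 0.744, 0.668, 0.0]
wrist_force: [0.5, 0.2, -0.5]
opening: 94.9
finger_force: 0.0
t 1.2 pos [ 369.4 -216.8  214.6] yaw 1.4633 F [ 0.5  0.2 -0.5] open 94.9 grip 0.0
shift cm [52.78 16.63  1.46] turn -8.98
```

```bash
python3 -m handwheel '[[[3.5,1.1,0,-2,0],[7,2.2,0,-4,0],[10.5,3.3,0,-6,0],[14,4.4,0,-8,0],[18,5.6,0,-9,0],[22,7,0,-9,0],[26,8.2,0,-9,0],[30,9.4,0,-9,0],[34,10.7,0,-9,0],[38,12,0,-9,0],[42,13.2,0,-9,0],[45.5,14.3,0,-9,0]]]' | tail -c 60; python3 -m handwheel '[[[3,1,0.5,0,0],[5.5,1.7,1,0,0],[6.8,2.1,1.3,0,0],[7.3,2.3,1.4,0,0],[7.3,2.3,1.4,0,0],[7.3,2.3,1.4,0,0]]]' |tail -c 60; python3 go.py 591.4 290.1 200 1.62  591.4 290.1 44 1.62; python3 -c "
from h import *
cv2.imwrite('pics/t1.png',cv2.resize(eyes.grab_frame('top')[60:260,100:360],None,fx=3,fy=3,interpolation=2))"
```

```text
ist_force: [0.6, -0.7, 1.2]
opening: 95.1
finger_force: 0.0
ist_force: [-0.2, 0.2, 0.5]
opening: 95.0
finger_force: 0.0
t 2.7 pos [581.8 290.5 200.6] yaw 1.6153 F [-0.2  0.2  0.5] open 95.0 grip 0.0
shift cm [-0.08  0.95  0.06] turn -0.27
shift cm [-0.08  0.95 15.66] turn -0.27
```

View pics/t1.png

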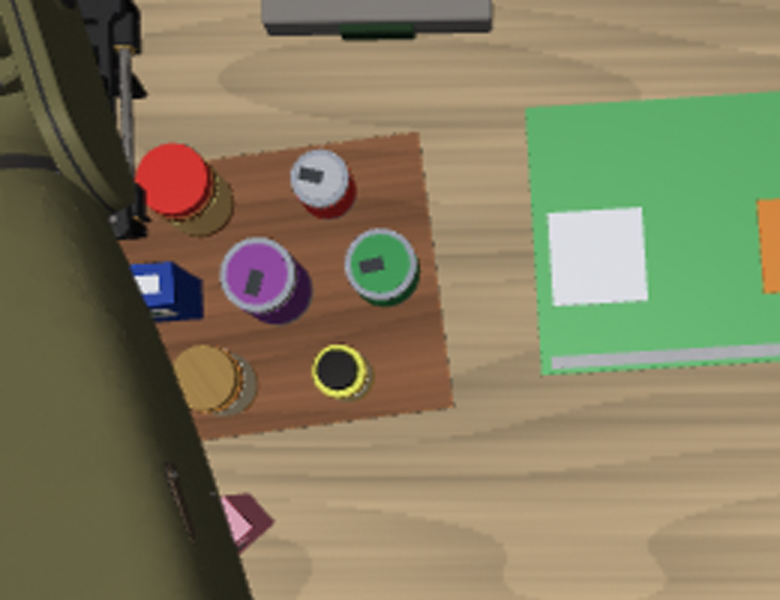

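The view is clear, with the gripper over the peanut jar at upper left as parallax predicts. I'll centre it and go down.

```bash
python3 -m handwheel '[[[0,0.5,0.5,0,0],[-0.1,0.9,2,0,0],[-0.1,0.9,4,0,0],[-0.1,0.9,6.5,0,0],[-0.1,0.9,9,0,0],[-0.1,0.9,11.5,0,0],[-0.1,0.9,13.5,0,0],[-0.1,0.9,15,0,0],[-0.1,0.9,15.6,0,0],[-0.1,0.9,15.6,0,0],[-0.1,0.9,15.6,0,0]]]' |tail -c 60; python3 go.py 591.4 290.1 44 1.62; python3 -m handwheel '[[[0,0,0,0,160],[0,0,0,0,160],[0,0,0,0,160],[0,0,0,0,160],[0,0,0,0,160],[0,0,0,0,160],[0,0,0,0,160],[0,0,0,0,160]]]' 25; 
```

```text
ist_force: [-0.0, 0.7, 0.8]
opening: 95.5
finger_force: 0.0
t 3.67 pos [591.5 290.7  45. ] yaw 1.6154 F [-0.   0.7  0.8] open 95.5 grip 0.0
shift cm [-0.06 -0.01  0.1 ] turn -0.26
t: 4.33
tcp_pos: [591.9, 291.1, 45.6]
orientation: [0.001, 0.691, 0.723, 0.001]
wrist_force: [2.8, 0.9, 2.3]
opening: 66.2
finger_force: 25.0
```

```bash
python3 -m handwheel '[[[0,0,-0.5,0,160],[0,0,-2,0,160],[0,0,-4,0,160],[0,0,-6.5,0,160],[0,0,-9,0,160],[0,0,-11,0,160],[0,0,-12,0,160],[0,0,-12.5,0,160],[0,0,-12.5,0,160]]]' | tail -c 90; python3 go.py 547.6 -288.8 170 1.62  547.6 -288.8 46 1.62
```

```text
: [0.0, 0.691, 0.723, 0.0]
wrist_force: [0.4, 0.1, -3.6]
opening: 65.5
finger_force: 25.0
t 5.08 pos [591.  290.9 170.5] yaw 1.6159 F [ 0.4  0.1 -3.6] open 65.5 grip 25.0
shift cm [-5.772e+01 -6.940e+00  5.000e-02] turn -0.24
shift cm [-57.72  -6.94  12.45] turn -0.24
```

```bash
python3 -m handwheel '[[[-0.8,-0.1,0,0,160],[-2.5,-0.3,0,0,160],[-5,-0.6,0,0,160],[-8,-1,0,0,160],[-11,-1.3,0,0,160],[-14,-1.7,0,0,160],[-17,-2,0,0,160],[-20,-2.4,0,0,160],[-23,-2.8,0,0,160],[-26,-3.1,0,0,160],[-29,-3.5,0,0,160],[-32,-3.8,0,0,160]]]' >/dev/null; python3 -m handwheel '[[[-3,-0.4,0,0,160],[-6,-0.7,0,0,160],[-9,-1.1,0,0,160],[-12,-1.4,0,0,160],[-15,-1.8,0,0,160],[-18,-2.2,0,0,160],[-21,-2.5,0,0,160],[-23.5,-2.8,0,0,160],[-25,-3,0,0,160],[-25.7,-3.1,0,0,160],[-25.7,-3.1,0,0,160],[-25.7,-3.1,0,0,160]]]' | tail -c 90; python3 go.py 547.6 -288.8 48 1.62
```

```text
0.001, 0.691, 0.723, 0.0]
wrist_force: [-0.4, 0.2, -4.4]
opening: 65.6
finger_force: 25.0
t 7.08 pos [ 547.4 -288.   168.9] yaw 1.6155 F [-0.4  0.2 -4.4] open 65.6 grip 25.0
shift cm [-8.000e-02  1.000e-02  1.209e+01] turn -0.26
```

```bash
python3 -m handwheel '[[[-0.1,0,0.5,0,160],[-0.1,0,2,0,160],[-0.1,0,4,0,160],[-0.1,0,6.5,0,160],[-0.1,0,8.5,0,160],[-0.1,0,10.2,0,160],[-0.1,0,11.2,0,160],[-0.1,0,11.8,0,160],[-0.1,0,12.1,0,160],[-0.1,0,12.1,0,160],[-0.1,0,12.1,0,160]]]' |tail -c 90; python3 go.py 547.6 -288.8 46 1.62;  python3 - <<'E'
from h import *
a=cv2.resize(eyes.grab_frame('top')[90:200,270:400],None,fx=3,fy=3,interpolation=2)
b=cv2.resize(eyes.grab_frame('scene')[210:340,170:330],None,fx=2.5,fy=2.54,interpolation=2)
cv2.imwrite('pics/p1.png',np.hstack([a,b]))
E
```

```text
0.001, 0.691, 0.723, 0.0]
wrist_force: [0.6, -0.1, -4.0]
opening: 65.6
finger_force: 25.0
t 8.0 pos [ 548.9 -289.9   49.8] yaw 1.6162 F [ 0.6 -0.1 -4. ] open 65.6 grip 25.0
shift cm [ 0.12 -0.12  0.38] turn -0.22
```

View pics/p1.png

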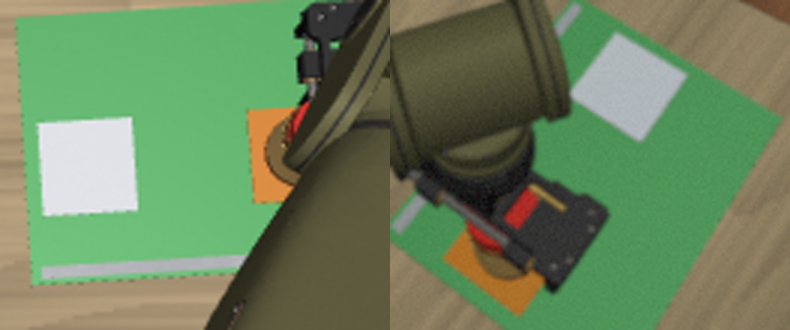

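The jar hovers over the orange card and appears centred. I'll lower it the last few mm, release and back off.

```bash
python3 -m handwheel '[[[0,0,0.1,0,160],[0.1,-0.1,0.2,0,160],[0.1,-0.1,0.3,0,160],[0.1,-0.1,0.35,0,160],[0.1,-0.1,0.35,0,160],[0.1,-0.1,0.35,0,160]]]' |tail -c 120; python3 go.py
```

```text
, -288.8, 45.5]
orientation: [-0.0, 0.691, 0.723, -0.0]
wrist_force: [-1.6, 1.0, -0.7]
opening: 65.2
finger_force: 25.0
t 8.6 pos [ 547.  -288.8   45.5] yaw 1.6158 F [-1.6  1.  -0.7] open 65.2 grip 25.0
```

```bash
python3 -m handwheel '[[[0,0,0,0,60],[0,0,0,0,0],[0,0,0,0,0],[0,0,0,0,0],[0,0,0,0,0],[0,0,-0.5,0,0],[0,0,-2,0,0],[0,0,-4.5,0,0],[0,0,-7.5,0,0],[0,0,-10,0,0],[0,0,-11.5,0,0],[0,0,-12,0,0]]]' |tail -c 60; python3 go.py 522.5 111.9 165 1.62
```

```text
ist_force: [0.6, -1.1, 0.0]
opening: 95.1
finger_force: 0.0
t 9.6 pos [ 548.8 -289.8  169.8] yaw 1.6158 F [ 0.6 -1.1  0. ] open 95.1 grip 0.0
shift cm [40.25 -0.82  0.48] turn -0.24
```

```bash
python3 -m handwheel '[[[0.8,0,0,0,0],[2.5,0,0,0,0],[5.5,-0.1,0,0,0],[9.5,-0.2,0,0,0],[13.5,-0.3,0,0,0],[17.5,-0.4,0,0,0],[21.5,-0.4,0,0,0],[25.5,-0.5,0,0,0],[29.5,-0.6,0,0,0],[33.5,-0.7,0,0,0],[37,-0.8,0,0,0],[39,-0.8,0,0,0]]]' >/dev/null;python3 -m handwheel '[[[0.8,0,0,0,0],[1.2,0,0,0,0],[1.2,0,0,0,0],[1.2,0,0,0,0]]]' |tail -c 60; python3 go.py 522.5 111.9 30 1.62;  python3 - <<'E'
from h import *
a=eyes.grab_frame('top');cv2.imwrite('pics/raw_t2.png',a)
cv2.imwrite('pics/p2.png',cv2.resize(a[90:200,270:400],None,fx=5,fy=5,interpolation=2))
E
```

```text
ist_force: [0.8, 0.4, -0.6]
opening: 94.8
finger_force: 0.0
t 10.93 pos [520.5 111.8 164.4] yaw 1.6152 F [ 0.8  0.4 -0.6] open 94.8 grip 0.0
shift cm [-0.    0.2  13.44] turn -0.27
```

View pics/p2.png

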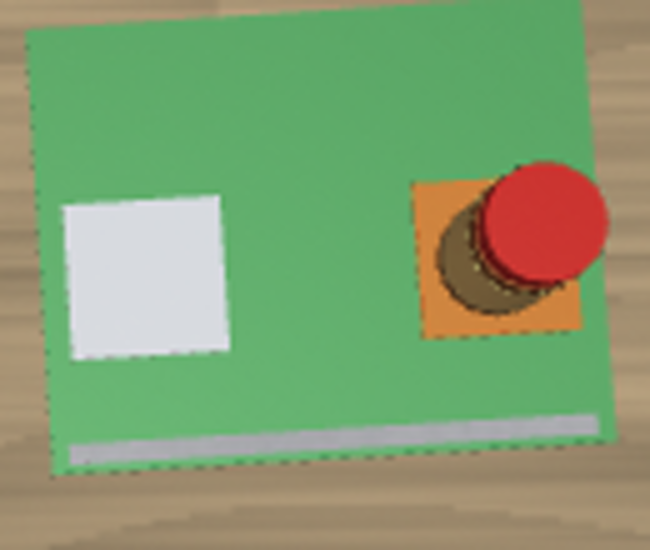

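```bash
python3 - <<'E'
from h import *
f=lambda p:(270+(p[0]+.5)/5-.5,90+(p[1]+.5)/5-.5)
print("lid",ray("top",*f((546,222)),101),"base",ray("top",*f((495,256)),6),"card",ray("top",*f((497,256.3)),6))
E
python3 -m handwheel '[[[0,0.1,0.5,0,0],[0,0.2,2,0,0],[0,0.2,4,0,0],[0,0.2,6.5,0,0],[0,0.2,8.5,0,0],[0,0.2,10.5,0,0],[0,0.2,12,0,0],[0,0.2,13,0,0],[0,0.2,13.4,0,0],[0,0.2,13.4,0,0],[0,0.2,13.4,0,0]]]' |tail -c 60; python3 go.py 522.5 111.9 29 1.62;python3 -m handwheel '[[[0,0,0,0,160],[0,0,0,0,160],[0,0,0,0,160],[0,0,0,0,160],[0,0,0,0,160],[0,0,0,0,160],[0,0,0,0,160],[0,0,0,0,160]]]' 25; 
```

```text
lid [ 545.4628898  -286.98806459] base [ 547.70090792 -288.15251132] card [ 547.51480401 -289.27831437]
st_force: [-0.2, 0.7, -0.6]
opening: 95.3
finger_force: 0.0
t 11.9 pos [523.6 112.3  31.8] yaw 1.6152 F [-0.2  0.7 -0.6] open 95.3 grip 0.0
shift cm [-0.04 -0.11  0.28] turn -0.28
t: 12.57
tcp_pos: [523.3, 112.7, 31.6]
orientation: [0.0, 0.691, 0.723, 0.0]
wrist_force: [0.2, 0.4, 2.8]
opening: 65.5
finger_force: 25.0
```

The peanut jar is within about 2 mm of the card centre, and the tuna can is gripped at 65.5 mm.

```bash
python3 -m handwheel '[[[0,0,-0.5,0,160],[0,0,-2,0,160],[0,0,-4,0,160],[0,0,-6.5,0,160],[0,0,-8.5,0,160],[0,0,-10,0,160],[0,0,-10.6,0,160],[0,0,-10.6,0,160]]]' | tail -c 90; python3 go.py 537.5 -89.5 140 1.62
```

```text
.001, 0.691, 0.723, 0.001]
wrist_force: [0.3, 0.2, -1.3]
opening: 65.5
finger_force: 25.0
t 13.23 pos [523.7 112.7 138.7] yaw 1.6158 F [ 0.3  0.2 -1.3] open 65.5 grip 25.0
shift cm [-20.26   0.47  -0.13] turn -0.24
```

```bash
python3 -m handwheel '[[[-0.8,0,0,0,160],[-2.5,0,0,0,160],[-5,0.1,0,0,160],[-8,0.2,0,0,160],[-11,0.3,0,0,160],[-14,0.3,0,0,160],[-17,0.4,0,0,160],[-19,0.5,0,0,160],[-20,0.5,0,0,160],[-20.3,0.5,0,0,160],[-20.3,0.5,0,0,160],[-20.3,0.5,0,0,160]]]' |tail -c 90; python3 go.py 537.5 -89.5 33 1.62
```

```text
0.001, 0.691, 0.723, -0.0]
wrist_force: [0.9, 0.3, -1.5]
opening: 65.8
finger_force: 25.0
t 14.23 pos [536.5 -89.2 136.3] yaw 1.6162 F [ 0.9  0.3 -1.5] open 65.8 grip 25.0
shift cm [-0.04  0.1  10.33] turn -0.22
```

```bash
python3 -m handwheel '[[[0,0.1,0.5,0,160],[0,0.1,2,0,160],[0,0.1,4,0,160],[0,0.1,6,0,160],[0,0.1,8,0,160],[0,0.1,9.3,0,160],[0,0.1,10,0,160],[0,0.1,10.2,0,160],[0,0.1,10.2,0,160],[0,0.1,10.2,0,160]]]' |tail -c 90; python3 go.py 537.5 -89.5 32 1.62
```

```text
[0.001, 0.691, 0.723, 0.0]
wrist_force: [0.0, 1.4, -2.5]
opening: 65.6
finger_force: 25.0
t 15.07 pos [539.  -90.   36.3] yaw 1.6161 F [ 0.   1.4 -2.5] open 65.6 grip 25.0
shift cm [ 0.05 -0.15  0.43] turn -0.22
```

```bash
python3 -m handwheel '[[[0,0,0.1,0,160],[0,-0.1,0.2,0,160],[0,-0.1,0.3,0,160],[0,-0.1,0.35,0,160],[0,-0.1,0.35,0,160],[0,-0.1,0.35,0,160]]]' |tail -c 90; python3 go.py 537.5 -89.5 32 1.62
```

```text
[0.0, 0.691, 0.723, 0.0]
wrist_force: [0.0, -0.7, -1.9]
opening: 65.5
finger_force: 25.0
t 15.57 pos [537.  -90.   31.7] yaw 1.6157 F [ 0.  -0.7 -1.9] open 65.5 grip 25.0
shift cm [ 0.05  0.05 -0.03] turn -0.24
```

```bash
python3 -m handwheel '[[[0,0,0.05,0,160],[0,0,0.05,0,160],[0,0,0.05,0,60],[0,0,0.05,0,0],[0,0,0.05,0,0],[0,0,0.05,0,0],[0,0,-0.5,0,0],[0,0,-2,0,0],[0,0,-4.5,0,0],[0,0,-7.5,0,0],[0,0,-10,0,0],[0,0,-12,0,0]]]' |tail -c 60; python3 go.py 601.8 167.3 165 1.62
```

```text
t_force: [-0.1, -0.7, -0.1]
opening: 95.4
finger_force: 0.0
t 16.57 pos [537.9 -90.2 154.7] yaw 1.6158 F [-0.1 -0.7 -0.1] open 95.4 grip 0.0
shift cm [25.44  7.54 -1.03] turn -0.24
```

```bash
python3 -m handwheel '[[[0.8,0.2,-0.2,0,0],[2.5,0.7,-0.5,0,0],[5.5,1.6,-1,0,0],[9,2.7,-1,0,0],[12.5,3.7,-1,0,0],[16,4.7,-1,0,0],[19.5,5.8,-1,0,0],[22.5,6.7,-1,0,0],[24.5,7.3,-1,0,0],[25.4,7.5,-1,0,0],[25.4,7.5,-1,0,0],[25.4,7.5,-1,0,0]]]' |tail -c 60; python3 go.py 601.8 167.3 31 1.62;  python3 - <<'E'
from h import *
a=eyes.grab_frame('top');cv2.imwrite('pics/raw_t3.png',a)
cv2.imwrite('pics/p3.png',cv2.resize(a[90:200,270:400],None,fx=5,fy=5,interpolation=2))
E
```

```text
ist_force: [0.3, -0.1, 0.8]
opening: 95.0
finger_force: 0.0
t 17.57 pos [599.9 167.  160.7] yaw 1.6165 F [ 0.3 -0.1  0.8] open 95.0 grip 0.0
shift cm [ 0.02  0.19 12.97] turn -0.2
```

View pics/p3.png

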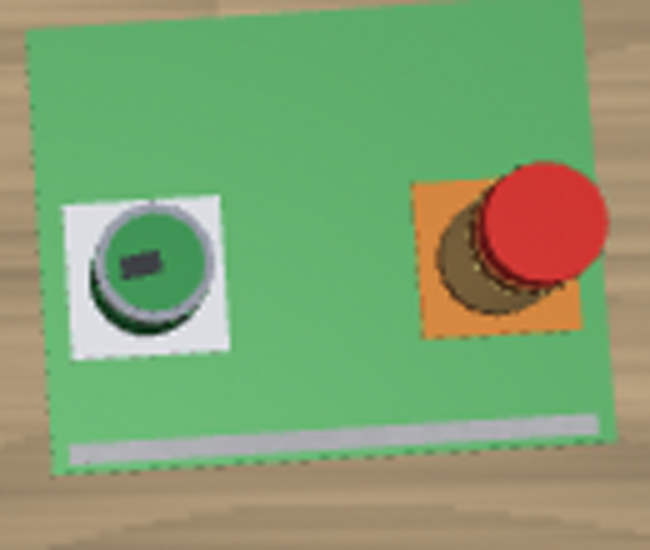

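Tuna top is at (154,264) in the crop and its base at about (148,277), against a card centre of (146,278). That's centred within about 1.5 mm.

```bash
python3 - <<'E'
from h import *
f=lambda p:(270+(p[0]+.5)/5-.5,90+(p[1]+.5)/5-.5)
print("tuna",ray("top",*f((154,264)),56),ray("top",*f((148,277)),6),"card",ray("top",*f((146,278)),6))
E
python3 -m handwheel '[[[0,0.1,0.5,0,0],[0,0.2,2,0,0],[0,0.2,4,0,0],[0,0.2,6.5,0,0],[0,0.2,8.5,0,0],[0,0.2,10.5,0,0],[0,0.2,11.8,0,0],[0,0.2,12.6,0,0],[0,0.2,12.8,0,0],[0,0.2,12.8,0,0],[0,0.2,12.8,0,0]]]' |tail -c 60; python3 go.py 601.8 167.3 31 1.62;python3 -m handwheel '[[[0,0,0,0,180],[0,0,0,0,180],[0,0,0,0,180],[0,0,0,0,180],[0,0,0,0,180],[0,0,0,0,180],[0,0,0,0,180],[0,0,0,0,180],[0,0,0,0,180]]]' 20;python3 go.py 601.8 167.3 31 1.62 
```

```text
tuna [535.08614138 -89.36088707] [537.84727117 -90.82811458] card [537.28175753 -89.67866642]
ist_force: [0.7, -0.9, 0.7]
opening: 95.4
finger_force: 0.0
t 18.53 pos [603.4 167.2  34.7] yaw 1.6156 F [ 0.7 -0.9  0.7] open 95.4 grip 0.0
shift cm [ 0.01 -0.16  0.37] turn -0.25
t: 19.28
tcp_pos: [602.6, 167.2, 33.7]
orientation: [0.0, 0.691, 0.723, 0.0]
wrist_force: [0.7, 0.1, -0.1]
opening: 54.1
finger_force: 20.0
t 19.28 pos [602.6 167.2  33.7] yaw 1.6158 F [ 0.7  0.1 -0.1] open 54.1 grip 20.0
shift cm [ 0.01 -0.08  0.27] turn -0.24
```

```bash
python3 -m handwheel '[[[0,0,-0.5,0,180],[0,0,-2,0,180],[0,0,-4,0,180],[0,0,-6.5,0,180],[0,0,-8.5,0,180],[0,0,-10,0,180],[0,0,-11,0,180],[0,0,-11.5,0,180],[0,0,-11.5,0,180]]]' | tail -c 90; python3 go.py 537 -90 148 1.62
```

```text
[0.0, 0.691, 0.723, 0.001]
wrist_force: [0.1, 0.6, -2.0]
opening: 53.7
finger_force: 20.0
t 20.03 pos [603.  167.3 149.7] yaw 1.6158 F [ 0.1  0.6 -2. ] open 53.7 grip 20.0
shift cm [-25.41  -7.75   0.17] turn -0.24
```

```bash
python3 -m handwheel '[[[-0.8,-0.2,0,0,180],[-2.5,-0.7,0,0,180],[-5,-1.5,0,0,180],[-8,-2.4,0,0,180],[-11,-3.3,0,0,180],[-14,-4.2,0,0,180],[-17,-5.2,0,0,180],[-20,-6.1,0,0,180],[-22.8,-7,0,0,180],[-24.6,-7.5,0,0,180],[-25.4,-7.7,0,0,180],[-25.4,-7.7,0,0,180]]]' >/dev/null;  python3 -m handwheel '[[[0,0,0.5,0,180],[0,0,1.5,0,180],[0,0,3,0,180],[0,0,4.5,0,180],[0,0,5.2,0,180],[0,0,5.5,0,180],[0,0,5.5,0,180],[0,0,5.5,0,180],[0,0,5.5,0,180],[0,0,5.5,0,180]]]' |tail -c 90; python3 go.py 537 -90 84 1.62
```

```text
[0.001, 0.691, 0.723, 0.0]
wrist_force: [0.3, 0.3, -1.3]
opening: 54.0
finger_force: 20.0
t 21.87 pos [537.8 -90.1  94.7] yaw 1.6159 F [ 0.3  0.3 -1.3] open 54.0 grip 20.0
shift cm [ 0.01 -0.08  1.07] turn -0.23
```

```bash
python3 -m handwheel '[[[0,-0.1,0.2,0,180],[0,-0.1,0.4,0,180],[0,-0.1,0.6,0,180],[0,-0.1,0.8,0,180],[0,-0.1,0.9,0,180],[0,-0.1,0.95,0,180],[0,-0.1,0.95,0,180],[0,-0.1,0.95,0,180],[0,-0.1,0.95,0,180]]]' |tail -c 90; python3 go.py 537 -90 83.7 1.62
```

```text
[0.0, 0.691, 0.723, 0.0]
wrist_force: [-0.3, -0.4, -2.4]
opening: 53.8
finger_force: 20.0
t 22.62 pos [536.2 -90.   84.3] yaw 1.6158 F [-0.3 -0.4 -2.4] open 53.8 grip 20.0
shift cm [0.   0.08 0.06] turn -0.24
```

```bash
python3 -m handwheel '[[[0,0.05,0.03,0,180],[0,0.05,0.06,0,180],[0,0.05,0.06,0,180],[0,0.05,0.06,0,180]]]' |tail -c 90; python3 go.py 537 -90 83.7 1.62
```

```text
[0.0, 0.691, 0.723, 0.0]
wrist_force: [-0.0, -0.4, -1.6]
opening: 53.7
finger_force: 20.0
t 22.95 pos [536.7 -90.   83.7] yaw 1.6157 F [-0.  -0.4 -1.6] open 53.7 grip 20.0
shift cm [ 0.    0.03 -0.  ] turn -0.24
```

```bash
python3 -m handwheel '[[[0,0,0.03,0,180],[0,0,0.05,0,180],[0,0,0.05,0,80],[0,0,0.05,0,0],[0,0,0.05,0,0],[0,0,0.05,0,0],[0,0,0.05,0,0],[0,0,-0.5,0,0],[0,0,-2,0,0],[0,0,-4.5,0,0],[0,0,-6.5,0,0],[0,0,-8,0,0]]]' |tail -c 60; python3 go.py 497.4 325.1 170 1.643
```

```text
ist_force: [0.3, 0.2, -0.1]
opening: 95.0
finger_force: 0.0
t 23.95 pos [537.3 -90.2 166.1] yaw 1.6158 F [ 0.3  0.2 -0.1] open 95.0 grip 0.0
shift cm [41.67 -2.12 -0.39] turn -1.56
```

```bash
python3 -m handwheel '[[[0.8,0,-0.2,0,0],[2.5,-0.1,-0.4,0,0],[5.5,-0.3,-0.4,-0.5,0],[9.5,-0.5,-0.4,-1,0],[13.5,-0.7,-0.4,-1.5,0],[17.5,-0.9,-0.4,-1.5,0],[21.5,-1.1,-0.4,-1.5,0],[25.5,-1.3,-0.4,-1.5,0],[29.5,-1.5,-0.4,-1.5,0],[33.5,-1.7,-0.4,-1.5,0],[37,-1.9,-0.4,-1.5,0],[39.5,-2,-0.4,-1.5,0]]]' >/dev/null;python3 -m handwheel '[[[1.5,0,0,0,0],[2.2,-0.1,0,0,0],[2.2,-0.1,0,0,0],[2.2,-0.1,0,0,0],[2.2,-0.1,0,0,0]]]' |tail -c 60; python3 go.py 497.4 325.1 47 1.643;  python3 - <<'E'
from h import *
a=eyes.grab_frame('top')
b=eyes.grab_frame('scene')
cv2.imwrite('pics/p4.png',np.hstack([cv2.resize(a[90:200,270:400],None,fx=3,fy=3,interpolation=2),cv2.resize(b[190:320,160:320],None,fx=2.5,fy=330/130,interpolation=2)]))
E
```

```text
ist_force: [0.0, -0.5, 0.5]
opening: 95.4
finger_force: 0.0
t 25.37 pos [496.4 324.3 167.3] yaw 1.6406 F [ 0.  -0.5  0.5] open 95.4 grip 0.0
shift cm [ 0.07  0.1  12.03] turn -0.14
```

View pics/p4.png

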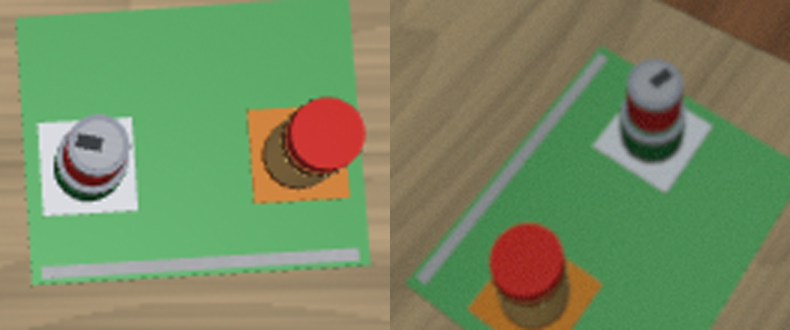

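The paste tin is centred on the tuna can and standing stably. Next is the tea carton.

```bash
python3 -m handwheel '[[[0,0,0.5,0,0],[0.1,0.1,2,0,0],[0.1,0.1,4,0,0],[0.1,0.1,6.5,0,0],[0.1,0.1,8.5,0,0],[0.1,0.1,10.3,0,0],[0.1,0.1,11.4,0,0],[0.1,0.1,12,0,0],[0.1,0.1,12,0,0],[0.1,0.1,12,0,0]]]' |tail -c 60; python3 go.py 497.4 325.1 47 1.643;python3 -m handwheel '[[[0,0,0,0,220],[0,0,0,0,220],[0,0,0,0,220],[0,0,0,0,220],[0,0,0,0,220],[0,0,0,0,220],[0,0,0,0,220],[0,0,0,0,220],[0,0,0,0,220],[0,0,0,0,220],[0,0,0,0,220]]]' 20;python3 go.py 497.4 325.1 47 1.643 
```

```text
ist_force: [0.5, -0.1, 0.4]
opening: 95.6
finger_force: 0.0
t 26.3 pos [497.6 326.7  48.1] yaw 1.6417 F [ 0.5 -0.1  0.4] open 95.6 grip 0.0
shift cm [-0.16 -0.04  0.11] turn -0.07
t: 27.22
tcp_pos: [497.2, 326.7, 47.5]
orientation: [0.0, 0.681, 0.732, 0.0]
wrist_force: [1.1, 0.2, -0.3]
opening: 37.9
finger_force: 20.0
t 27.22 pos [497.2 326.7  47.5] yaw 1.642 F [ 1.1  0.2 -0.3] open 37.9 grip 20.0
shift cm [-0.16  0.01  0.05] turn -0.06
```

```bash
python3 -m handwheel '[[[0,0,-0.5,0,220],[0,0,-2,0,220],[0,0,-4,0,220],[0,0,-6.5,0,220],[0,0,-9,0,220],[0,0,-11,0,220],[0,0,-12.5,0,220],[0,0,-13,0,220],[0,0,-13,0,220]]]' | tail -c 90; python3 go.py 542.5 -188 178 1.6213
```

```text
0.0, 0.681, 0.732, 0.001]
wrist_force: [-0.1, 0.8, -2.0]
opening: 37.9
finger_force: 20.0
t 27.97 pos [497.9 327.1 179.4] yaw 1.642 F [-0.1  0.8 -2. ] open 37.9 grip 20.0
shift cm [-51.69   0.78   0.14] turn 1.19
```

```bash
python3 -m handwheel '[[[-0.8,0,0,0,220],[-2.5,0,0,0,220],[-5,0.1,0,0.3,220],[-8,0.2,0,0.6,220],[-11,0.2,0,0.9,220],[-14,0.2,0,1.2,220],[-17,0.3,0,1.2,220],[-20,0.3,0,1.2,220],[-23,0.4,0,1.2,220],[-26,0.4,0,1.2,220],[-29,0.5,0,1.2,220],[-32,0.5,0,1.2,220]]]' >/dev/null; python3 -m handwheel '[[[-3,0,0,0,220],[-6,0,0,0,220],[-9,0,0,0,220],[-12,0,0,0,220],[-15,0,0,0,220],[-17.5,0,0,0,220],[-19.2,0,0,0,220],[-19.7,0,0,0,220],[-19.7,0,0,0,220],[-19.7,0,0,0,220]]]' |tail -c 60; python3 go.py 542.5 -188 45.5 1.6213
```

```text
_force: [-0.1, -0.0, -1.0]
opening: 38.0
finger_force: 20.0
t 29.8 pos [ 533.9 -188.3  176.1] yaw 1.6206 F [-0.1 -0.  -1. ] open 38.0 grip 20.0
shift cm [-1.000e-02  8.600e-01  1.306e+01] turn -0.04
```

```bash
python3 -m handwheel '[[[0,0.4,0.5,0,220],[0,0.8,2,0,220],[0,0.8,4,0,220],[0,0.8,6.5,0,220],[0,0.8,9,0,220],[0,0.8,11,0,220],[0,0.8,12.2,0,220],[0,0.8,12.6,0,220],[0,0.8,12.6,0,220],[0,0.8,12.6,0,220],[0,0.8,12.6,0,220],[0,0.8,12.6,0,220]]]' |tail -c 60; python3 go.py 542.5 -188 45.5 1.6213
```

```text
t_force: [0.3, -0.1, -2.1]
opening: 38.2
finger_force: 20.0
t 30.8 pos [ 544.  -189.    53.4] yaw 1.6211 F [ 0.3 -0.1 -2.1] open 38.2 grip 20.0
shift cm [ 0.11 -0.15  0.79] turn -0.01
```

```bash
python3 -m handwheel '[[[0,-0.05,0.2,0,220],[0.1,-0.1,0.4,0,220],[0.1,-0.1,0.6,0,220],[0.1,-0.1,0.65,0,220],[0.1,-0.1,0.65,0,220],[0.1,-0.1,0.65,0,220],[0.1,-0.1,0.65,0,220]]]' |tail -c 60; python3 go.py 542.5 -188 45.5 1.6213
```

```text
st_force: [0.2, -0.1, 3.4]
opening: 38.2
finger_force: 20.0
t 31.38 pos [ 542.  -187.7   45.5] yaw 1.621 F [ 0.2 -0.1  3.4] open 38.2 grip 20.0
shift cm [-0.03  0.05 -0.  ] turn -0.02
```

```bash
python3 -m handwheel '[[[0,0,0,0,160],[0,0,0,0,60],[0,0,0,0,0],[0,0,0,0,0],[0,0,0,0,0],[0,0,0,0,0],[0,0,-0.5,0,0],[0,0,-2,0,0],[0,0,-4.5,0,0],[0,0,-7.5,0,0],[0,0,-10,0,0],[0,0,-12,0,0]]]' |tail -c 60; python3 go.py 423.7 146 170 0.0505
```

```text
st_force: [-0.2, -0.2, 1.3]
opening: 94.9
finger_force: 0.0
t 32.38 pos [ 542.5 -187.9  168.1] yaw 1.6211 F [-0.2 -0.2  1.3] open 94.9 grip 0.0
shift cm [ 33.94 -10.19  -0.19] turn 89.99
```

```bash
python3 -m handwheel '[[[0.8,-0.2,-0.5,5,0],[2.5,-0.7,-0.5,12,0],[5.5,-1.6,-0.5,19,0],[9,-2.7,-0.5,26,0],[12.5,-3.7,-0.5,33,0],[16,-4.8,-0.5,40,0],[19.5,-5.8,-0.5,47,0],[23,-6.9,-0.5,54,0],[26.5,-7.9,-0.5,61,0],[29.5,-8.8,-0.5,68,0],[32,-9.6,-0.5,75,0],[33.5,-10,-0.5,82,0]]]' >/dev/null; python3 -m handwheel '[[[0,0,0,6,0],[0,0,0,8,0],[0,0,0,8,0],[0,0,0,8,0]]]' | tail -c 60;python3 go.py 423.7 146 44 0.0505;  python3 - <<'E'
from h import *
a=eyes.grab_frame('top');cv2.imwrite('pics/raw_t5.png',a)
cv2.imwrite('pics/p5.png',cv2.resize(a[90:200,270:400],None,fx=5,fy=5,interpolation=2))
E
```

```text
rist_force: [0.6, 0.3, 0.6]
opening: 94.9
finger_force: 0.0
t 33.72 pos [425.  142.  170.4] yaw 0.0837 F [0.6 0.3 0.6] open 94.9 grip 0.0
shift cm [-0.1  -0.41 12.64] turn 1.9
```

View pics/p5.png

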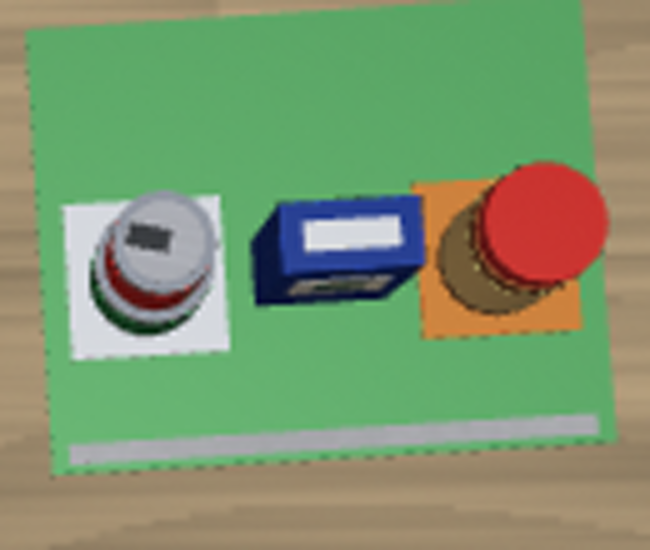

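Tea top corners in the crop: (280,202), (421,196), (425,265), (283,275). Its base front edge runs from (257,306) to (388,298).

```bash
python3 - <<'E'
from h import *
f=lambda p:(270+(p[0]+.5)/5-.5,90+(p[1]+.5)/5-.5)
t=np.array([ray("top",*f(p),99) for p in [(280,202),(421,196),(425,265),(283,275)]])
print("tea top",t.mean(0),cv2.minAreaRect(t.astype(np.float32)))
a,b=[ray("top",*f(p),4) for p in [(257,306),(388,298)]];print("front base mid",(a+b)/2,"ang",np.arctan2(-(a-b)[0],(a-b)[1]),np.hypot(*(a-b)))
l=[ray("top",*f(p),4) for p in [(75,458),(600,425)]];d=l[0]-l[1];print("line ang",np.arctan2(-d[0],d[1]))
E
python3 -m handwheel '[[[0,-0.2,0.5,1,0],[-0.1,-0.4,2,1.9,0],[-0.1,-0.4,4,1.9,0],[-0.1,-0.4,6.5,1.9,0],[-0.1,-0.4,8.5,1.9,0],[-0.1,-0.4,10.5,1.9,0],[-0.1,-0.4,11.8,1.9,0],[-0.1,-0.4,12.4,1.9,0],[-0.1,-0.4,12.4,1.9,0],[-0.1,-0.4,12.4,1.9,0]]]' |tail -c 60; python3 go.py 423.7 146 44 .0505
```

```text
tea top [ 540.58839406 -187.7854147 ] ((540.0511474609375, -187.7292938232422), (38.390811920166016, 73.34004211425781), 1.764639973640442)
front base mid [ 522.67021332 -190.21452749] ang 0.05090450508824715 74.63943227595404
line ang 0.054479550922699176
ist_force: [0.8, -0.9, 0.6]
opening: 94.8
finger_force: 0.0
t 34.6 pos [423.9 145.8  46.2] yaw 0.0488 F [ 0.8 -0.9  0.6] open 94.8 grip 0.0
shift cm [-0.02 -0.02  0.22] turn -0.1
```

```bash
python3 -m handwheel '[[[0.1,0,0,0,0],[0.1,0,0,0,200],[0.1,0,0,0,200],[0.1,0,0,0,200],[0.1,0,0,0,200],[0.1,0,0,0,200],[0.1,0,0,0,200],[0.1,0,0,0,200],[0.1,0,0,0,200],[0.1,0,0,0,200],[0.1,0,0,0,200]]]' 20;python3 -m handwheel '[[[0,0,-0.5,0,200],[0,0,-2,0,200],[0,0,-4,0,200],[0,0,-6.5,0,200],[0,0,-9,0,200],[0,0,-11.5,0,200],[0,0,-13,0,200],[0,0,-13.5,0,200],[0,0,-13.5,0,200]]]' | tail -c 90;python3 go.py 615 -185.5 181 .0505
```

```text
t: 35.52
tcp_pos: [424.7, 146.0, 46.1]
orientation: [-0.0, 1.0, 0.025, 0.0]
wrist_force: [0.5, 1.7, 0.5]
opening: 48.2
finger_force: 20.0
-0.0, 1.0, 0.025, 0.001]
wrist_force: [-0.2, -0.5, -1.7]
opening: 47.4
finger_force: 20.0
t 36.27 pos [425.5 146.  182.6] yaw 0.0492 F [-0.2 -0.5 -1.7] open 47.4 grip 20.0
shift cm [17.3  34.04  0.16] turn -0.07
```

```bash
python3 -m handwheel '[[[0.4,0.8,0,0,200],[1.2,2.4,0,0,200],[2.5,4.9,0,0,200],[4,7.9,0,0,200],[5.5,10.8,0,0,200],[7,13.8,0,0,200],[8.5,16.7,0,0,200],[10,19.7,0,0,200],[11.5,22.6,0,0,200],[13,25.6,0,0,200],[14.5,28.5,0,0,200],[15.9,31.3,0,0,200]]]' >/dev/null; python3 -m handwheel '[[[0.9,1.8,0,0,200],[1.3,2.6,0,0,200],[1.4,2.7,0,0,200],[1.4,2.7,0,0,200],[1.4,2.7,0,0,200]]]' |tail -c 60;python3 go.py 615 -185.5 44 .0505
```

```text
t_force: [-0.1, 0.5, -2.1]
opening: 47.8
finger_force: 20.0
t 37.68 pos [ 613.4 -184.1  180. ] yaw 0.0499 F [-0.1  0.5 -2.1] open 47.8 grip 20.0
shift cm [ 0.16  0.15 13.6 ] turn -0.03
```

```bash
python3 -m handwheel '[[[0.1,0.1,0.5,0,200],[0.1,0.1,2,0,200],[0.1,0.1,4,0,200],[0.1,0.1,6.5,0,200],[0.1,0.1,9,0,200],[0.1,0.1,11,0,200],[0.1,0.1,12.3,0,200],[0.1,0.1,13,0,200],[0.1,0.1,13.1,0,200],[0.1,0.1,13.1,0,200],[0.1,0.1,13.1,0,200],[0.1,0.1,13.1,0,200]]]' |tail -c 60;python3 go.py 615 -185.5 44 .0505
```

```text
t_force: [0.1, -0.0, -1.4]
opening: 47.6
finger_force: 20.0
t 38.68 pos [ 616.5 -186.6   51.9] yaw 0.0492 F [ 0.1 -0.  -1.4] open 47.6 grip 20.0
shift cm [-0.14 -0.11  0.79] turn -0.07
```

```bash
python3 -m handwheel '[[[-0.05,-0.05,0.2,0,200],[-0.1,-0.1,0.4,0,200],[-0.1,-0.1,0.55,0,200],[-0.1,-0.1,0.65,0,200],[-0.1,-0.1,0.65,0,200],[-0.1,-0.1,0.65,0,200],[-0.1,-0.1,0.65,0,200]]]' |tail -c 60;python3 go.py 615 -185.5 44 .0505
```

```text
st_force: [-2.1, 0.7, 3.5]
opening: 47.6
finger_force: 20.0
t 39.27 pos [ 614.4 -185.2   44.1] yaw 0.0492 F [-2.1  0.7  3.5] open 47.6 grip 20.0
shift cm [0.06 0.04 0.01] turn -0.08
```

```bash
python3 -m handwheel '[[[0,0,0,0,150],[0,0,0,0,60],[0,0,0,0,0],[0,0,0,0,0],[0,0,0,0,0],[0,0,0,0,0],[0,0,-0.5,0,0],[0,0,-2,0,0],[0,0,-4.5,0,0],[0,0,-7.5,0,0],[0,0,-11,0,0],[0,0,-14,0,0]]]' |tail -c 60; python3 -m handwheel '[[[0,-1,-1,0,0],[-1,-3,-2,0,0],[-2,-6,-2,0,0],[-3,-10,-2,0,0],[-4,-14,-2,0,0],[-5,-18,-2,0,0],[-6,-22,-2,0,0],[-7,-26,-2,0,0],[-8,-30,-2,0,0],[-9,-33,-2,0,0],[-9,-35,-2,0,0],[-9,-35,-2,0,0]]]' |tail -c 60;  python3 - <<'E'
from h import *
a=eyes.grab_frame('top')
b=eyes.grab_frame('scene')
cv2.imwrite('pics/p6.png',cv2.resize(a[90:200,270:400],None,fx=5,fy=5,interpolation=2))
cv2.imwrite('pics/p7.png',cv2.resize(b[110:370,150:400],None,fx=2.3,fy=2.3,interpolation=2))
E
python3 go.py
```

```text
rist_force: [1.1, 1.0, 1.0]
opening: 95.3
finger_force: 0.0
ist_force: [-0.1, 0.8, 0.3]
opening: 94.9
finger_force: 0.0
t 41.37 pos [506.6 160.6 203.7] yaw 0.0512 F [ 0.2 -0.   0.3] open 95.3 grip 0.0
```

View pics/p6.png

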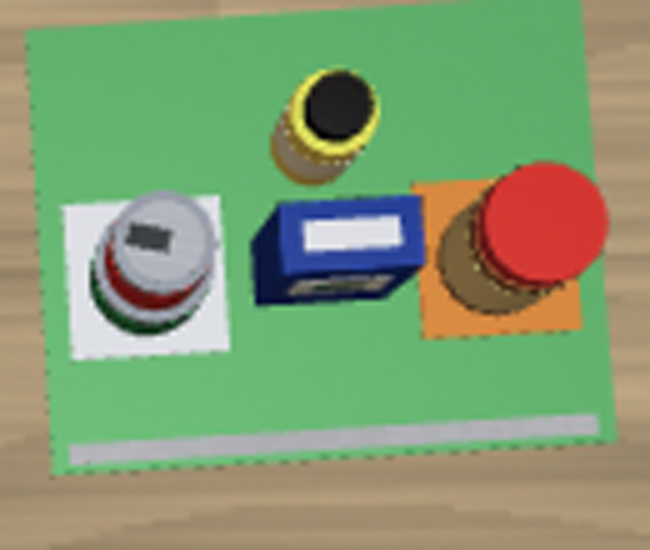

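View pics/p7.png

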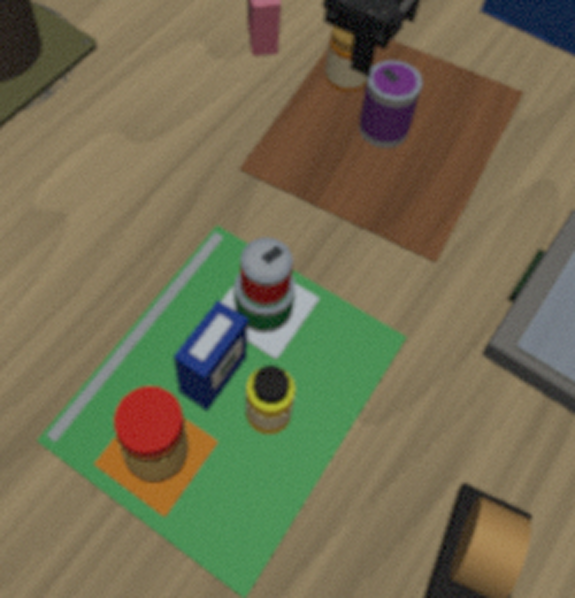

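Everything is standing as asked, with the honey and soup untouched. The mustard cap is at (339,106) and its base at about (313,143). I'll check the gap numerically.

```bash
python3 - <<'E'
from h import *
f=lambda p:(270+(p[0]+.5)/5-.5,90+(p[1]+.5)/5-.5)
m=ray("top",*f((339,106)),89);r=ray("top",*f((335,112)),74);b=ray("top",*f((313,143)),6)
t=np.array([540.6,-187.8])
R=np.array([[np.cos(.0505),np.sin(.0505)],[-np.sin(.0505),np.cos(.0505)]])
print(m,r,b); print("rel tea(mat axes): cap",R@(m-t),"ring",R@(r-t),"base",R@(b-[541.7,-189.3]))
E
```

```text
[ 611.41246653 -184.47684869] [ 612.59517722 -185.37393431] [ 614.48932838 -186.31897294]
rel tea(mat axes): cap [70.88993879 -0.25559501] ring [72.02585812 -1.21123849] base [72.84701049 -0.6970722 ]
```

The gap is 28–30 mm and the sideways offset is about 1 mm, so I'm handing it in.

```bash
python3 -c "
from rig import job;print(job.finish_job())"
```

```text
the job is handed in; nothing more can be done
None
```

The parcel is set out as asked and handed in at about 41 s: the pieces measured within about 2 mm of where they belong in the last camera images, the mustard stands 28–30 mm behind the tea carton, and the honey jar and soup can were left alone.

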